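# Clamp a charcoal stick with the inner knob of a coaxial jig

## Robot

A 6-joint arm with a two-finger parallel gripper is mounted at the origin on the work surface. World frame = base frame: x ahead of the robot, y to its left, z up, the work surface at z = 0. Lengths are in m, angles in rad, forces in N, time in s.
With the tool pointing down it reaches from about 0.35 to 0.975 m from the base axis. Payload 4.9 kg.
Tool frame: the origin (TCP) lies on the centre line of the jaws, within the pads' length; the fingertips stand ctrl.tcp_to_tips ahead of it and the grasp point (between the pads) lies 3 mm ahead of it (ctrl.tcp_to_tips is the distance from the TCP to the fingertips, in m); z points along the fingers, y is the direction in which the jaws open and shut (so a half turn about z gives the same grasp; the last joint's range is limited). The gripper opens to 85 mm and grips with 20 to 120 N. Pads are 22 mm wide; open, the fingers measure 114 mm over their backs; the gripper's body (76 mm by 85 mm) begins 54 mm behind the grasp point. The pads swing forward as they close: fully open they stand 13 mm farther back than shut.
Start: joints at [0.992, 0.053, 1.613, -0, 1.476, -0.119], TCP at [0.277, 0.56, 0.253] pointing down, gripper open.
Joint ranges: [-3.01, 3.01], [-1.01, 2.22], [0.06, 2.58], [-1.02, 4.17], [0.09, 2.62], [-3.14, 3.14]. Speed limits (rad/s): [2.57, 2.57, 3.14, 3.14, 3.14, 3.14].

## Interface

Orientations are given as a rotation vector (axis times angle).
In Python, from station import ctrl, vision gives the robot as it stands.
- The arm moves only by the tool jog_arm, never from a script. Its argument "deltas" is a list of rows, each a list of 7 numbers: the turn, a rotation vector about the tool's x, y, z in rad, then the shift along the tool's x, y, z in cm, then the opening, from 0 (shut) to 1 (fully open). A call has 1 to 12 rows; each row shifts and turns the commanded pose from where the row before left it, along the tool's axes as they then stand; what a row does not reach is not made up. A row lasts 1/12 s, in which the tool goes at most 41.7 mm and 7.16 degrees, less where a joint would pass 70% of its speed; a pose out of reach is approached as far as the arm can. A call with a gripper value outside its range is refused whole. The fingers move at their own pace and stop on an object; "grip_force" is the grip in N (left out, the last holds). Time passes only in rows, so rows that do not move let the fingers close. It gives the time, the measured TCP pose, the force and the opening at its end, in the units of the state.
- ctrl.get_obs(): the state, without advancing time (a new reading comes with each control period).
- vision.get_image(name): name is "side" or "top"; returns (picture, depth): 384x512x3 uint8, red, green, blue; 384x512 float32, m along the optical axis (not along the pixel's ray), 0 where there is no reading.
- vision.calibration(name): a dict with "fx", "fy", "cx", "cy" (pixels), "dist" ([k1, k2, p1, p2, k3] as OpenCV has them; the pictures are not rectified), "rvec" (rotation vector, rad) and "tvec" (3), from world to camera coordinates, as OpenCV has them. Camera axes: x right, y down, z forward; pixel columns grow to the right and rows downward; lengths in m; the calibration is good to about 2 mm. A picture is of the moment at which its call begins. calibration takes no time and is no camera call.
- ctrl.finish_job(): hands the job in, once; it reports no verdict.
The state is a dict: "t": time; "q": joint angles; "dq": joint speeds; "effort": joint torques, N m; "tool_pos": TCP position; "tool_rot": TCP orientation; "contact_force": force on the tool from outside, world axes, zero at the start; "wrist_torque": the same for the moment, N m; "opening": finger opening in m.
Only numpy, scipy, OpenCV 4.12 (cv2) and the standard library are available. Lean on these libraries where they do the work, as an engineer would, in place of code of your own. Each camera call takes 0.05 s, during which the arm holds its last target. There are 200 camera calls.

## Task

Clamp the charcoal stick that lies in front of the moving jaw of the sawing jig: turn only the small inner knob clockwise (seen from above), regrasping as often as needed, until you feel the stick come up firm against the sprung back plate, then about 30 degrees more, so that it is held snugly but not crushed. The big ring around the knob is already set to the cut length: do not turn it; work the jaw by the knob alone, leave the waiting sticks and the other things where they are, and let go at the end.

Things in the scene. Friction and masses are not known exactly. Their poses are not given: they have to be found in the camera images.
- jig: Sawing jig fixed to the table: plywood plate 220 (its x) x 310 (its y) x 12 mm. Origin at table level, 30 mm towards +y from the plate's centre; z up. On it, along y: two waiting sticks, the back plate with its block, the stick to clamp, the moving jaw, and at y = +80 mm the aluminium knob housing, 84 x 84 mm, its top 62 mm above the table, carrying ring and knob (vertical axis). It does not move
- knob_top (a point): Centre of the top face of the small inner knob, on the axis of ring and knob, 106 mm above the table. Black ribbed round knob, 26 mm in diameter, 30 mm clear above the ring's flat top. Clockwise from above closes the jaw, 7 mm per rad. Turns against 0.17 N m of friction, stays where left; once the stick is pinned the torque grows by 0.17 N m per rad. Start: 0 to 0.7 rad of its 5.9 rad
- ring_mark (a point): Dark index line on the outer ring's top; this point is 28 mm from the knob's axis, 76 mm above the table. The ring is plain steel, 68 mm in diameter at its foot, 14 mm high (62 to 76 mm above the table), turns very easily (about 0.02 N m), so that anything rubbing on it drags it. The knob does not drive it
- jaw: Moving jaw, dark steel block 76 (jig x) x 20 (jig y) x 28 mm high. Origin at the lower edge of its clamping face, which looks to -y of the jig. Geared to the knob, it keeps moving 7 mm per rad whether or not it presses on a stick. Not to be pushed directly
- back_face (a point): Lower edge of the clamping face of the back plate, at y = -55 mm of the jig at rest, looking to +y. Dark steel plate 76 x 10 x 28 mm on springs (3.5 N/mm, 9.5 mm travel) before a fixed block 80 x 14 x 32 mm. The jaw pushes the stick up to it, and then presses both back against the springs. At the start the jaw's face is 39 to 44 mm from it
- stick_a: Black charcoal stick, 130 mm long (its x), 26 mm high, 20 to 30 mm thick (its y; the three differ), about 60 g; origin at the centre of its underside. One of the three sticks lies loose between jaw and back plate, along the jig's x, not touching them; the other two wait on the plate beyond the back plate, at about y = -117 and -160 mm of the jig. Which is which varies
- stick_b: Another charcoal stick, of the same kind as stick_a but another thickness
- stick_c: Another charcoal stick, of the same kind as stick_a but another thickness
- brush: Bench brush lying on the table beside the jig, bystander
- mug: Blue mug, 76 mm in diameter, 85 mm high, standing beside the jig, bystander
- tin: Steel tin, 60 mm in diameter, 90 mm high, standing beyond the jig, bystander
Not all that is in view belongs to the job. Leave any brown, red or turquoise look-alike of the stick_b alone.

How it is judged:
By the outcome, as a careful person would: the job done as asked, in the order asked, and still so for the second after the job is handed in, with the robot touching nothing.
It also fails if it takes over 64 s, if anything falls off the work surface, if the arm or the gripper's body presses on something with over 40 N, if the wrist force passes 120 N, or if a joint passes its speed limit or range.

## Working session

There is one attempt and no reset: what is moved stays moved. The work goes in short steps, Python scripts to look and compute and a tool call to move; the robot and the scene stay as the last step left them, time stands still between calls to the robot, and variables do not carry over. Pictures are saved under pics/ and viewed, about 8 in all and at most 12, crops included, and the job is handed in when it is done.

Besides the shell and the picture viewer there is one more tool, called after ">>>" as name([rows], argument=value, ...), one row to a line, values as JSON. jog_arm: Moves the arm, as the interface text tells. Its arguments: {"type":"object","properties":{"deltas":{"type":"array"},"grip_force":{"type":"number"}},"required":["deltas"]}

```bash
mkdir -p pics; ls; python3 - <<'E'
from station import ctrl, vision
import cv2, numpy as np
print(ctrl.get_obs(), ctrl.tcp_to_tips)
for n in ("top","side"):
    p,d=vision.get_image(n); np.savez(f"{n}0.npz",p=p,d=d)
    cv2.imwrite(f"pics/{n}0.png",cv2.resize(p[:,:,::-1],None,fx=1.5,fy=1.5))
    print(n,vision.calibration(n))
E
```

```text
pics
{'t': 0.0, 'q': array([ 9.91986029e-01,  5.33493466e-02,  1.61428494e+00,  1.74742602e-06,
        1.47603470e+00, -1.18968147e-01]), 'dq': array([ 0.00025173,  0.00076673, -0.00239366,  0.00039246, -0.00213881,
        0.00217459]), 'effort': array([-7.76492088e-04, -3.93690205e+01, -3.70172954e+01, -2.58996879e-04,
        6.95940820e-03, -2.02031850e-05]), 'tool_pos': array([0.27703918, 0.55959404, 0.25207306]), 'tool_rot': array([-0.71580887, -3.05822548,  0.00306339]), 'contact_force': array([-0.16652618,  0.04930048,  1.02997717]), 'wrist_torque': array([-0.00774412,  0.0727863 ,  0.00020903]), 'opening': 0.08543115851708866} 0.022
top {'fx': 369.21766236594766, 'fy': 369.21766236594766, 'cx': 256.2263386643174, 'cy': 190.59963867221097, 'dist': array([-0.06859369,  0.        ,  0.        ,  0.        ,  0.        ]), 'rvec': array([ 2.15834621, -2.12956275,  0.16524637]), 'tvec': array([-0.050204  ,  0.48140828,  0.92949729])}
side {'fx': 381.4927962994671, 'fy': 381.4927962994671, 'cx': 251.94492985065926, 'cy': 186.39096368151982, 'dist': array([0.02614314, 0.        , 0.        , 0.        , 0.        ]), 'rvec': array([ 2.14247715, -0.12428234,  0.08615637]), 'tvec': array([-0.50431558,  0.06487584,  0.96639979])}
```

View pics/top0.png

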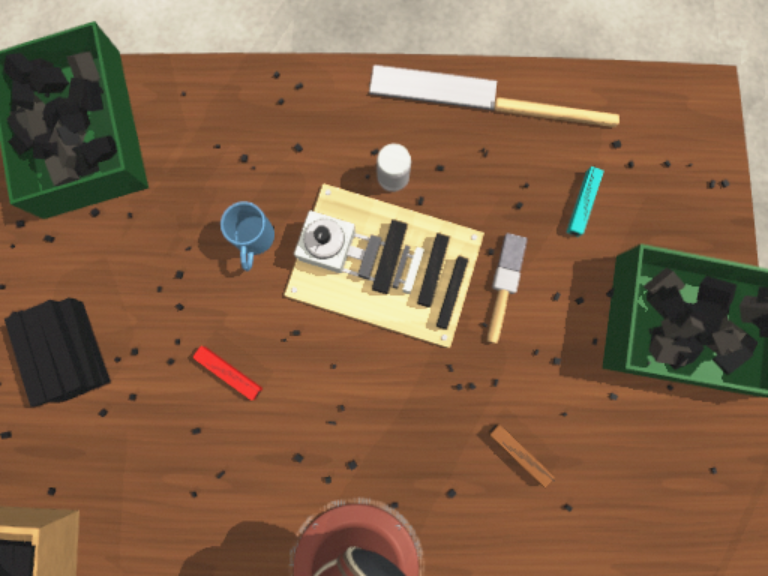

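View pics/side0.png

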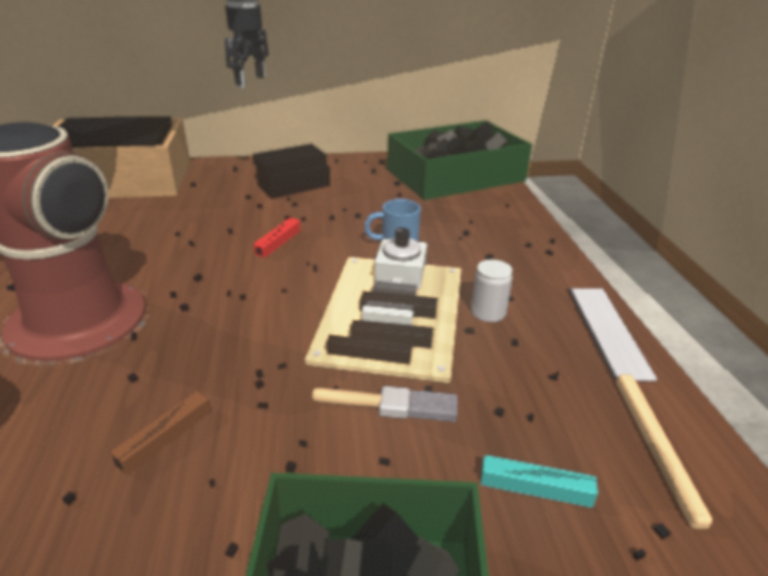

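In the top view (1.5x) the knob is the black disc at about (322,235), inside the ring on the white housing. The stick to clamp is the black bar at (390,257), next to the jaw at (370,257). The waiting sticks are at (433,270) and (453,293), the mug at (247,228), the tin at (394,167) and the brush at (507,288). In the side view the knob is at (402,237).

Possible mix-ups for the knob:
- The ring around it, at (324,240).
- The mug, at (247,228).
- Loose charcoal crumbs.

I choose the black disc at (322,235).

```bash
cat > h.py <<'E'
import numpy as np, cv2
from station import ctrl, vision
from scipy.spatial.transform import Rotation as R
def cam(n):
    c=vision.calibration(n); K=np.array([[c['fx'],0,c['cx']],[0,c['fy'],c['cy']],[0,0,1]]); M=cv2.Rodrigues(c['rvec'])[0]
    return K,c['dist'],M,c['tvec'],c['rvec']
def rays(n,px):
    K,D,M,t,_=cam(n); u=cv2.undistortPoints(np.float64(px).reshape(-1,1,2),K,D).reshape(-1,2)
    d=np.c_[u,np.ones(len(u))]@M; return -M.T@t,d
def plane(n,px,z):
    o,d=rays(n,px); return o+d*((z-o[2])/d[:,2])[:,None]
def proj(n,P):
    K,D,M,t,r=cam(n); return cv2.projectPoints(np.float64(P).reshape(-1,1,3),r,t,K,D)[0].reshape(-1,2)
def shot(n,name,box=None,f=1.5):
    p,d=vision.get_image(n); np.savez(name+'.npz',p=p,d=d)
    q=p if box is None else p[box[1]:box[3],box[0]:box[2]]
    cv2.imwrite(f'pics/{name}.png',cv2.resize(q[:,:,::-1],None,fx=f,fy=f,interpolation=cv2.INTER_CUBIC)); return p,d
E
python3 - <<'E'
from h import *
p=np.load('top0.npz')['p']; s=np.load('side0.npz')['p']
# plate
h=cv2.cvtColor(p,cv2.COLOR_RGB2HSV); m=cv2.inRange(h,(15,40,150),(35,200,255))
m[:, :180]=0; m[:120]=0; m[235:]=0; m[:,325:]=0
m=cv2.morphologyEx(m,cv2.MORPH_CLOSE,np.ones((5,5)))
c=max(cv2.findContours(m,0,2)[0],key=cv2.contourArea)
w=plane('top',c.reshape(-1,2),.012)[:,:2]
r=cv2.minAreaRect(np.float32(w*1000)); print('rect',r,cv2.boxPoints(r))
# knob black blobs
def blob(im,box,th):
    g=im[box[1]:box[3],box[0]:box[2]].max(2); mm=np.uint8(g<th)
    n,l,st,ce=cv2.connectedComponentsWithStats(mm); 
    for i in range(1,n):
        if st[i,4]>15: print(box,st[i]+np.r_[box[0],box[1],0,0,0],ce[i]+box[:2])
blob(p,(200,145,232,175),75); blob(s,(255,145,282,170),75)
for z in(.106,.076): print(z,plane('top',[[213.5,156.5]],z),plane('side',[[268,154]],z))
a=cv2.resize(p[115:235,185:325,::-1],None,fx=4,fy=4,interpolation=cv2.INTER_CUBIC)
b=cv2.resize(s[140:200,230:310,::-1],None,fx=7,fy=7,interpolation=cv2.INTER_CUBIC)
cv2.imwrite('pics/crop1.png',a);cv2.imwrite('pics/crop2.png',b)
E
```

```text
rect ((527.43212890625, -43.24601745605469), (311.9313049316406, 220.52008056640625), 73.22100830078125) [[ 376.84207 -160.74155]
 [ 587.97363 -224.40146]
 [ 678.0222    74.24951]
 [ 466.89062  137.90942]]
(200, 145, 232, 175) [210 151  10  12  73] [214.57534247 156.61643836]
(255, 145, 282, 170) [264 153   8  10  61] [267.59016393 157.80327869]
0.106 [[0.55498201 0.06274382 0.106     ]] [[0.55716106 0.05806267 0.106     ]]
0.076 [[0.56238351 0.06629821 0.076     ]] [[0.56714469 0.1136521  0.076     ]]
```

View pics/crop1.png

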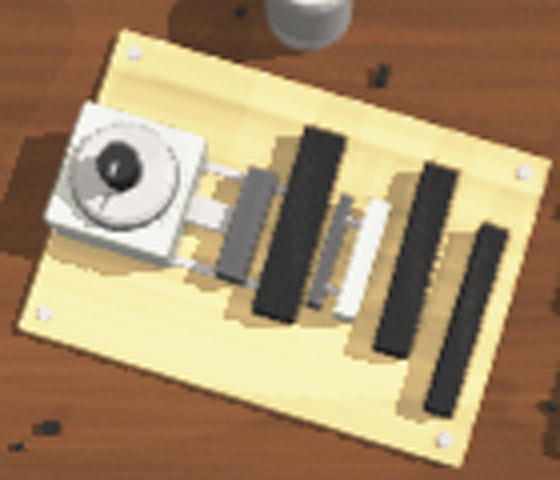

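The crop confirms the choice: the knob is the black dome at crop (117,163), the ring is around it, and the clear index line is at about (103,195). Next I work out the move.

```bash
cat >> h.py <<'E'
def delta(P):
    o=ctrl.get_obs(); M=R.from_rotvec(o['tool_rot']); return M.inv().apply(np.array(P)-o['tool_pos'])*100
E
python3 - <<'E'
from h import *
print('ringc',plane('top',[[216.2,158.7]],.076),'knob',plane('top',[[214.7,156.2]],.106),plane('side',[[267.8,154.5]],.106))
print(proj('side',[[.557,.061,.106]]),proj('top',[[.557,.061,.106]]),proj('top',[[.5592,.0621,.106]]))
print(R.from_rotvec(ctrl.get_obs()['tool_rot']).as_matrix().round(3)); print(delta([.557,.061,.18]))
E
```

```text
ringc [[0.55672266 0.05923578 0.076     ]] knob [[0.55577819 0.0598076  0.106     ]] [[0.55618451 0.05532485 0.106     ]]
[[267.76734989 153.48705507]] [[214.2325732  155.71152658]] [[213.81546976 154.83776545]]
[[-0.896  0.444 -0.001]
 [ 0.444  0.896 -0.002]
 [ 0.    -0.002 -1.   ]]
[-47.21807371 -32.24977814   7.26655411]
```

>>> jog_arm([
  [0, 0, 0, -2.95, -2.015, 0.4, 0.55],
  [0, 0, 0, -2.95, -2.015, 0.4, 0.55],
  [0, 0, 0, -2.95, -2.015, 0.4, 0.55],
  [0, 0, 0, -2.95, -2.015, 0.4, 0.55],
  [0, 0, 0, -2.95, -2.015, 0.4, 0.55],
  [0, 0, 0, -2.95, -2.015, 0.4, 0.55],
  [0, 0, 0, -2.95, -2.015, 0.4, 0.55],
  [0, 0, 0, -2.95, -2.015, 0.4, 0.55],
  [0, 0, 0, -2.95, -2.015, 0.4, 0.55],
  [0, 0, 0, -2.95, -2.015, 0.4, 0.55],
  [0, 0, 0, -2.95, -2.015, 0.4, 0.55],
  [0, 0, 0, -2.95, -2.015, 0.4, 0.55],
])

```text
t: 1.1
tool_pos: [0.4875, 0.1846, 0.2047]
tool_rot: [-0.716, -3.058, 0.0]
contact_force: [0.9, -0.8, -0.2]
opening: 0.0469
```

>>> jog_arm([
  [0, 0, 0, -2.95, -2.015, 0.4, 0.55],
  [0, 0, 0, -2.95, -2.015, 0.4, 0.55],
  [0, 0, 0, -2.95, -2.015, 0.4, 0.55],
  [0, 0, 0, -2.95, -2.015, 0.4, 0.55],
  [0, 0, 0, 0, 0, 0, 0.55],
  [0, 0, 0, 0, 0, 0, 0.55],
])

```text
t: 1.6
tool_pos: [0.5572, 0.0603, 0.1884]
tool_rot: [-0.72, -3.056, 0.0]
contact_force: [-1.3, 1.3, -0.2]
opening: 0.047
```

```bash
python3 - <<'E'
from h import *
o=ctrl.get_obs(); print(o['t'],o['q'].round(3),o['tool_pos'],o['tool_rot'],o['opening'],o['contact_force'],o['wrist_torque']); print(delta([.557,.0605,.15]))
E
```

```text
1.6 [-0.025 -0.051  1.827  0.     1.368 -1.133] [0.55724108 0.06031309 0.18836821] [-7.20291436e-01 -3.05588314e+00  1.59704273e-04] 0.047041775068730134 [-1.31649608  1.29202934 -0.18165766] [ 0.02201584 -0.01441226 -0.00614951]
[0.02265734 0.00806935 3.83686647]
```

>>> jog_arm([
  [0, 0, -0.12, 0, 0, 0, 0.55],
  [0, 0, -0.12, 0, 0, 0, 0.55],
  [0, 0, -0.12, 0, 0, 0, 0.55],
  [0, 0, -0.12, 0, 0, 0, 0.55],
  [0, 0, -0.12, 0, 0, 0, 0.55],
  [0, 0, -0.12, 0, 0, 0, 0.55],
  [0, 0, -0.12, 0, 0, 0, 0.55],
  [0, 0, -0.12, 0, 0, 0, 0.55],
  [0, 0, -0.12, 0, 0, 0, 0.55],
  [0, 0, -0.12, 0, 0, 0, 0.55],
  [0, 0, -0.12, 0, 0, 0, 0.55],
  [0, 0, -0.12, 0, 0, 0, 0.55],
])

```text
t: 2.6
tool_pos: [0.5564, 0.0633, 0.1892]
tool_rot: [1.49, -2.766, -0.001]
contact_force: [0.0, 0.3, -0.5]
opening: 0.047
```

>>> jog_arm([
  [0, 0, -0.12, 0, 0, 0, 0.55],
  [0, 0, -0.12, 0, 0, 0, 0.55],
  [0, 0, -0.1, 0, 0, 0, 0.55],
  [0, 0, 0, 0, 0, 1, 0.55],
  [0, 0, 0, 0, 0, 1.5, 0.55],
  [0, 0, 0, 0, 0, 1.3, 0.55],
  [0, 0, 0, 0, 0, 0, 0.55],
  [0, 0, 0, 0, 0, 0, 0.55],
])

```text
t: 3.27
tool_pos: [0.556, 0.0622, 0.1495]
tool_rot: [1.924, -2.48, -0.004]
contact_force: [-0.4, 0.9, 0.7]
opening: 0.0472
```

```bash
python3 - <<'E'
from h import *
o=ctrl.get_obs(); print(o['t'],o['q'].round(3),o['tool_pos'],o['tool_rot'],o['contact_force'],o['wrist_torque']); print(delta([.557,.0605,.102]))
a,_=shot('top','t1',(180,110,320,235),4); b,_=shot('side','s1',(220,100,320,220),5)
A=cv2.imread('pics/t1.png');B=cv2.imread('pics/s1.png');
H=600; f=lambda I:cv2.resize(I,(400,int(I.shape[0]*400/I.shape[1])))
A,B=f(A),f(B); C=np.zeros((max(len(A),len(B)),800,3),np.uint8); C[:len(A),:400]=A; C[:len(B),400:]=B; cv2.imwrite('pics/both1.png',C)
E
```

```text
3.2667 [-0.022 -0.014  1.859  0.     1.3   -2.912] [0.55596141 0.06224084 0.14951604] [ 1.92431608 -2.48000886 -0.00351643] [-0.37803612  0.89938744  0.66398084] [0.01122511 0.00092907 0.03735699]
[ 0.13970148 -0.159747    4.75118891]
```

View pics/both1.png

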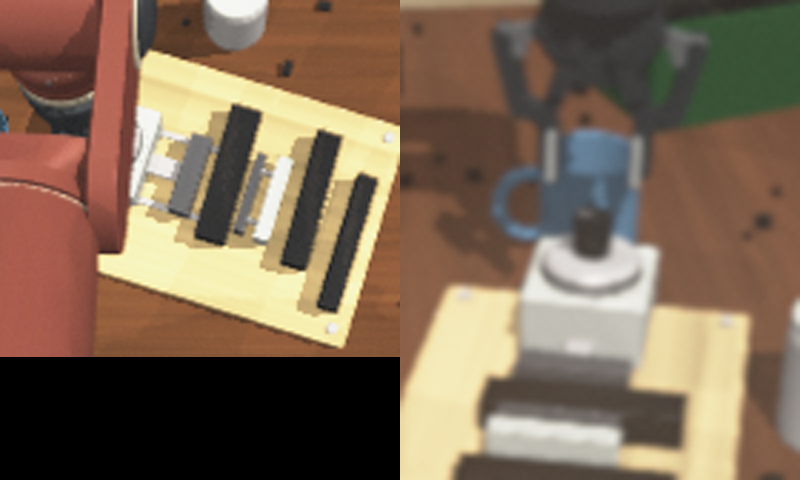

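```bash
python3 - <<'E'
from h import *
b=np.load('s1.npz')['p']
for r in (135,138,141): print(r,b[r,250:286].mean(1).astype(int))
for r in (153,156,158): print(r,b[r,256:280].mean(1).astype(int))
print(proj('side',[[.556,.0622,.130],[.556,.0622,.106],[.556,.0622,.091],[.557,.0605,.106]]))
E
```

```text
135 [ 89  92  92  88  79  82 114 138 130  99  82  92 106 120 128 129 128 127
 125 125 122 119 119 118 118 116 114 118 134 138 114  80  71  83  91  94]
138 [ 86  91  91  87  80  86 118 142 130  98  81  88 102 118 126 127 126 126
 125 122 121 117 115 113 109 106 103 114 138 142 116  82  72  81  90  92]
141 [ 85  92  97  94  85  89 121 143 130  99  84  91 107 120 126 126 126 126
 124 122 119 116 113 109 107 104 105 120 139 137 107  80  78  85  89  92]
153 [ 83  87  88  88  90  88  86  83  85  96  98  90  78  71  67  69  76  86
 101 118 124 124 119 111]
156 [ 91  92  90  90  89  88  82  72  64  61  61  61  62  62  62  64  75  96
 118 126 127 123 117 108]
158 [118 116 113 112 112 109 102  84  67  59  60  61  62  62  62  67  93 128
 144 143 133 123 115 105]
[[267.64960036 145.2412599 ]
 [267.32803298 153.29431901]
 [267.13139436 158.22281262]
 [267.79674874 153.57467275]]
```

Side view: the pads (cols 257 and 279) straddle the knob (col 267.6), so the tool is well centred in x. Descend with small corrections.

>>> jog_arm([
  [0, 0, 0, 0.14, -0.16, 1, 0.55],
  [0, 0, 0, 0, 0, 1.2, 0.55],
  [0, 0, 0, 0, 0, 1.2, 0.55],
  [0, 0, 0, 0, 0, 1.1, 0.55],
  [0, 0, 0, 0, 0, 0, 0.55],
  [0, 0, 0, 0, 0, 0, 0.55],
])

```text
t: 3.87
tool_pos: [0.5574, 0.0599, 0.1045]
tool_rot: [1.925, -2.48, -0.003]
contact_force: [-0.2, -0.3, -0.2]
opening: 0.0474
```

```bash
python3 - <<'E'
from h import *
o=ctrl.get_obs(); print(o['t'],o['q'].round(3),o['tool_pos'],o['contact_force'],o['wrist_torque']); print(delta([.557,.0605,.104]))
shot('side','s2',(235,110,315,185),6)
E
```

```text
3.8667 [-0.026  0.042  1.884  0.     1.219 -2.917] [0.55738554 0.05992891 0.10453051] [-0.16016167 -0.33375905 -0.19072513] [-0.00173322 -0.07008014 -0.00290104]
[-0.04579436  0.05135066  0.05318104]
```

View pics/s2.png

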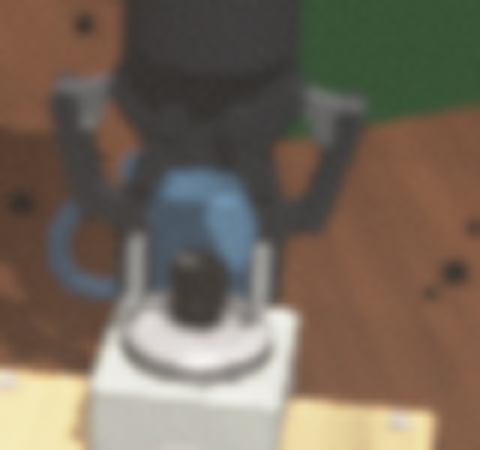

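The pads straddle the knob. The pad tips are at about row 162, which is z ≈ 0.08. Closing swings them forward, so I raise 5 mm first and close nearly onto the knob.

>>> jog_arm([
  [0, 0, 0, -0.04, 0.05, -0.5, 0.4],
  [0, 0, 0, 0, 0, 0, 0.36],
  [0, 0, 0, 0, 0, 0, 0.36],
  [0, 0, 0, 0, 0, 0, 0.36],
], grip_force=50)

```text
t: 4.25
tool_pos: [0.5586, 0.0605, 0.1122]
tool_rot: [-1.926, 2.481, -0.002]
contact_force: [-0.5, -0.2, 0.2]
opening: 0.0308
```

```bash
python3 - <<'E'
from h import *
o=ctrl.get_obs(); print(o['t'],o['tool_pos'],o['opening'],o['contact_force'],o['wrist_torque']); print(delta([.557,.0605,.109]))
shot('side','s3',(245,125,295,175),9)
E
```

```text
4.25 [0.55855535 0.06051368 0.11217034] 0.03076579231019402 [-0.50793065 -0.19883031  0.20275949] [-0.08742716 -0.01344281 -0.01674775]
[0.03997622 0.15080934 0.31680012]
```

View pics/s3.png

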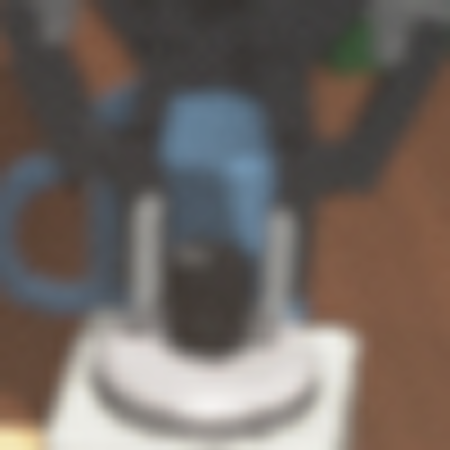

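The pads sit either side of the knob and centre about 1.5 mm to its right, which matches the reading x=0.5586. Correct that and grip.

>>> jog_arm([
  [0, 0, 0, 0.04, 0.15, 0.15, 0.36],
  [0, 0, 0, 0, 0, 0, 0.36],
  [0, 0, 0, 0, 0, 0, 0.15],
  [0, 0, 0, 0, 0, 0, 0.15],
  [0, 0, 0, 0, 0, 0, 0.15],
  [0, 0, 0, 0, 0, 0, 0.15],
], grip_force=50)

```text
t: 4.8
tool_pos: [0.5568, 0.0603, 0.1099]
tool_rot: [-1.926, 2.481, -0.001]
contact_force: [2.2, -0.4, -0.2]
opening: 0.0242
```

```bash
cat > st.py <<'E'
from h import *
o=ctrl.get_obs(); print(round(o['t'],2),'q6',o['q'][5].round(3),'pos',o['tool_pos'].round(4),'yaw',R.from_rotvec(o['tool_rot']).as_matrix()[:2,1].round(3),'op',round(o['opening'],4),'F',o['contact_force'].round(2),'T',o['wrist_torque'].round(3),'effort6',o['effort'][5].round(3)); print('to axis',delta([.557,.0605,.110]).round(2),'tiltz',R.from_rotvec(o['tool_rot']).as_matrix()[:,2].round(3))
E
python3 st.py
```

```text
4.8 q6 -2.916 pos [0.5568 0.0603 0.1099] yaw [-0.969  0.248] op 0.0242 F [ 2.21 -0.37 -0.15] T [-0.094 -0.354 -0.014] effort6 0.004
to axis [-0.03 -0.02 -0.01] tiltz [ 0.001 -0.    -1.   ]
```

>>> jog_arm([
  [0, 0, 0.05, 0, 0, 0, 0.15],
  [0, 0, 0.08, 0, 0, 0, 0.15],
  [0, 0, 0.08, 0, 0, 0, 0.15],
  [0, 0, 0.08, 0, 0, 0, 0.15],
  [0, 0, 0.08, 0, 0, 0, 0.15],
  [0, 0, 0.08, 0, 0, 0, 0.15],
])

```text
t: 5.3
tool_pos: [0.5557, 0.0609, 0.1098]
tool_rot: [1.319, -2.849, -0.003]
contact_force: [-2.7, 1.2, 2.9]
opening: 0.0243
```

```bash
python3 st.py; python3 - <<'E'
from h import *
shot('side','s4',(220,120,320,220),6)
E
```

```text
5.3 q6 -2.462 pos [0.5557 0.0609 0.1098] yaw [-0.762  0.647] op 0.0243 F [-2.68  1.23  2.88] T [0.223 0.475 0.18 ] effort6 -0.601
to axis [-0.05 -0.12 -0.02] tiltz [-0.002  0.001 -1.   ]
```

View pics/s4.png

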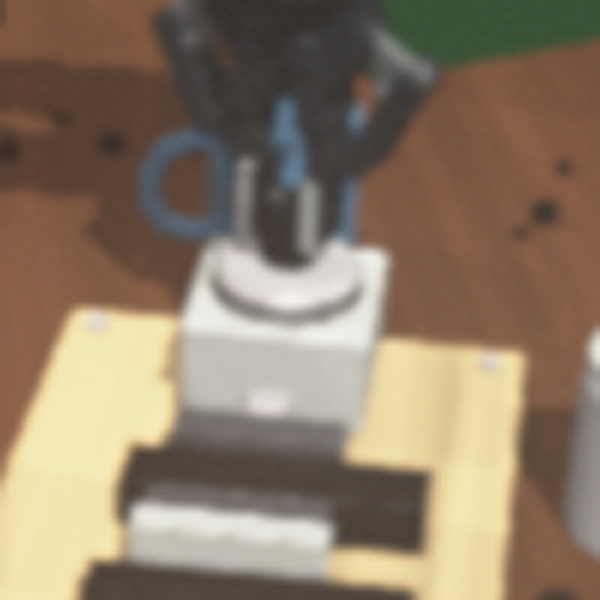

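The resisting torque is +0.18 N m about z, which is the knob's own friction (the ring would give 0.02). Continue, reading the torque as I turn.

>>> jog_arm([
  [0, 0, 0.08, 0, -0.05, 0, 0.15],
  [0, 0, 0.08, 0, 0, 0, 0.15],
  [0, 0, 0.08, 0, 0, 0, 0.15],
  [0, 0, 0.08, 0, 0, 0, 0.15],
  [0, 0, 0.08, 0, 0, 0, 0.15],
])

```text
t: 5.77
tool_pos: [0.5552, 0.0616, 0.1098]
tool_rot: [0.728, -3.052, -0.007]
contact_force: [-6.6, 4.6, 4.7]
opening: 0.0237
```

```bash
python3 st.py
```

```text
5.77 q6 -2.065 pos [0.5552 0.0616 0.1098] yaw [-0.452  0.892] op 0.0237 F [-6.58  4.64  4.71] T [0.913 1.101 0.222] effort6 -0.588
to axis [-0.11 -0.18 -0.02] tiltz [-0.005  0.003 -1.   ]
```

>>> jog_arm([
  [0, 0, 0.06, 0, 0, 0, 0.15],
  [0, 0, 0.06, 0, 0, 0, 0.15],
  [0, 0, 0.06, 0, 0, 0, 0.15],
  [0, 0, 0.06, 0, 0, 0, 0.15],
])

```text
t: 6.1
tool_pos: [0.5549, 0.0622, 0.1098]
tool_rot: [0.359, -3.116, -0.008]
contact_force: [-7.0, 6.9, 6.2]
opening: 0.0243
```

```bash
python3 st.py
```

```text
6.1 q6 -1.826 pos [0.5549 0.0622 0.1098] yaw [-0.228  0.974] op 0.0243 F [-7.04  6.88  6.18] T [1.165 1.253 0.205] effort6 -0.39
to axis [-0.16 -0.21 -0.02] tiltz [-0.006  0.004 -1.   ]
```

>>> jog_arm([
  [0, 0, 0.06, 0, 0, 0, 0.15],
  [0, 0, 0.06, 0, 0, 0, 0.15],
  [0, 0, 0.06, 0, 0, 0, 0.15],
  [0, 0, 0.06, 0, 0, 0, 0.15],
])

```text
t: 6.43
tool_pos: [0.5549, 0.0628, 0.1098]
tool_rot: [-0.016, -3.136, -0.009]
contact_force: [-7.4, 8.9, 5.7]
opening: 0.0242
```

```bash
python3 st.py; python3 - <<'E'
from h import *
p=np.load('t1.npz')['p']
# jig frame edges along the jig's y line through jaw/stick/back plate, from top view, at z=38-40 mm (tops; plate 12 + 26..28)
yh=np.array([.2887,.9575]); xh=np.array([.9575,-.2887]); o=np.array([.557,.0605])-.08*yh
g=cv2.cvtColor(p,cv2.COLOR_RGB2GRAY)
for x in (-.02,0.,.02):
    ys=np.arange(-.085,.012,.003); P=np.array([[*(o+x*xh+y*yh),.039] for y in ys])
    print(x,[(round(y*1000),int(g[int(round(v)),int(round(u))])) for y,(u,v) in zip(ys,proj('top',P))])
E
```

```text
6.43 q6 -1.586 pos [0.5549 0.0628 0.1098] yaw [0.01 1.  ] op 0.0242 F [-7.39  8.87  5.65] T [1.534 1.315 0.215] effort6 -0.385
to axis [-0.22 -0.23 -0.02] tiltz [-0.006  0.006 -1.   ]
-0.02 [(-85, 241), (-82, 242), (-79, 244), (-76, 242), (-73, 208), (-70, 164), (-67, 155), (-64, 160), (-61, 125), (-58, 113), (-55, 113), (-52, 140), (-49, 88), (-46, 52), (-43, 58), (-40, 55), (-37, 53), (-34, 52), (-31, 52), (-28, 54), (-25, 55), (-22, 56), (-19, 83), (-16, 181), (-13, 118), (-10, 101), (-7, 115), (-4, 117), (-1, 115), (2, 115), (5, 115), (8, 116), (11, 111)]
0.0 [(-85, 235), (-82, 242), (-79, 243), (-76, 243), (-73, 186), (-70, 166), (-67, 163), (-64, 126), (-61, 108), (-58, 109), (-55, 119), (-52, 136), (-49, 102), (-46, 55), (-43, 53), (-40, 55), (-37, 54), (-34, 63), (-31, 56), (-28, 56), (-25, 53), (-22, 53), (-19, 69), (-16, 146), (-13, 157), (-10, 105), (-7, 119), (-4, 119), (-1, 115), (2, 116), (5, 116), (8, 120), (11, 140)]
0.02 [(-85, 239), (-82, 241), (-79, 242), (-76, 243), (-73, 220), (-70, 173), (-67, 128), (-64, 132), (-61, 116), (-58, 111), (-55, 117), (-52, 156), (-49, 105), (-46, 54), (-43, 51), (-40, 53), (-37, 54), (-34, 53), (-31, 59), (-28, 60), (-25, 58), (-22, 54), (-19, 70), (-16, 149), (-13, 165), (-10, 116), (-7, 111), (-4, 120), (-1, 118), (2, 118), (5, 119), (8, 127), (11, 159)]
```

Torque is about 0.21 N m, with a side force of about 11 N from a small axis offset. Relieve that and continue in smaller steps. The top view gives a gap of about 43 mm and a stick of about 29 mm, so I expect contact near 2 rad of turn (1.33 so far).

>>> jog_arm([
  [0, 0, 0.05, 0.1, 0.1, 0, 0.15],
  [0, 0, 0.05, 0.08, 0.08, 0, 0.15],
  [0, 0, 0.05, 0, 0, 0, 0.15],
  [0, 0, 0.05, 0, 0, 0, 0.15],
])

```text
t: 6.77
tool_pos: [0.5547, 0.0635, 0.1098]
tool_rot: [-0.329, -3.123, -0.005]
contact_force: [-2.1, 6.0, 1.1]
opening: 0.024
```

```bash
python3 st.py
```

```text
6.77 q6 -1.383 pos [0.5547 0.0635 0.1098] yaw [0.208 0.978] op 0.024 F [-2.08  6.    1.15] T [0.925 0.178 0.247] effort6 -0.299
to axis [-0.29 -0.25 -0.02] tiltz [-0.001  0.003 -1.   ]
```

>>> jog_arm([
  [0, 0, 0.05, 0, 0, 0, 0.15],
  [0, 0, 0.05, 0, 0, 0, 0.15],
])

```text
t: 6.93
tool_pos: [0.5548, 0.0638, 0.1098]
tool_rot: [-0.485, -3.103, -0.006]
contact_force: [-0.7, 6.9, 2.0]
opening: 0.0242
```

```bash
python3 st.py
```

```text
6.93 q6 -1.283 pos [0.5548 0.0638 0.1098] yaw [0.305 0.952] op 0.0242 F [-0.68  6.93  2.  ] T [1.081 0.128 0.153] effort6 -0.297
to axis [-0.31 -0.25 -0.02] tiltz [-0.001  0.004 -1.   ]
```

>>> jog_arm([
  [0, 0, 0.05, 0, 0, 0, 0.15],
  [0, 0, 0.05, 0, 0, 0, 0.15],
])

```text
t: 7.1
tool_pos: [0.5549, 0.064, 0.1098]
tool_rot: [-0.639, -3.074, -0.007]
contact_force: [0.5, 8.0, 0.5]
opening: 0.0242
```

```bash
python3 st.py
```

```text
7.1 q6 -1.183 pos [0.5549 0.064  0.1098] yaw [0.399 0.917] op 0.0242 F [0.5  8.05 0.54] T [1.167 0.064 0.25 ] effort6 -0.295
to axis [-0.34 -0.24 -0.02] tiltz [-0.001  0.004 -1.   ]
```

```bash
cat > edge.py <<'E'
from h import *
import sys
yh=np.array([.2887,.9575]); xh=np.array([.9575,-.2887]); o=np.array([.557,.0605])-.08*yh
ys=np.arange(-.085,.012,.001)
def prof(p):
    g=cv2.cvtColor(p,cv2.COLOR_RGB2GRAY).astype(np.float32); out=[]
    for x in np.arange(-.025,.026,.005):
        uv=proj('top',[[*(o+x*xh+y*yh),.039] for y in ys]).astype(np.float32)
        out.append(cv2.remap(g,uv[:,:1].copy(),uv[:,1:].copy(),cv2.INTER_LINEAR)[:,0])
    return np.median(out,0)
def cross(a,lo,hi,th,rise):
    for i in range(len(ys)-1):
        if lo<=ys[i]*1e3<=hi and ((a[i]-th)*(a[i+1]-th)<=0) and ((a[i+1]>a[i])==rise): return round(1e3*ys[i]+(th-a[i])/(a[i+1]-a[i]),1)
def edges(p):
    a=prof(p); return dict(blockedge=cross(a,-85,-60,205,False),back_dark=cross(a,-74,-50,140,False),stick_minus=cross(a,-62,-40,80,False),stick_plus=cross(a,-40,5,80,True)),a
if __name__=='__main__':
    p=np.load(sys.argv[1])['p'] if len(sys.argv)>1 else vision.get_image('top')[0]
    e,a=edges(p); print(e); print(a[5::2].astype(int))
E
python3 edge.py top0.npz; python3 edge.py t1.npz; python3 edge.py
```

```text
{'blockedge': np.float64(-72.5), 'back_dark': np.float64(-64.2), 'stick_minus': np.float64(-47.5), 'stick_plus': np.float64(-19.9)}
[243 244 244 228 197 171 162 161 137 120 113 113 114 124 140 126  89  55
  53  52  53  55  55  56  56  54  53  52  52  53  77 124 155 158 131 107
 109 113 115 113 112 111 112 113 113 128]
{'blockedge': np.float64(-72.8), 'back_dark': np.float64(-63.8), 'stick_minus': np.float64(-47.4), 'stick_plus': np.float64(-20.1)}
[242 243 242 226 191 170 164 162 141 121 112 111 112 124 143 130  91  56
  54  53  53  54  56  57  56  56  56  54  54  55  81 130 161 162 137 110
 112 117 118 117 115 115 116 117 119 132]
{'blockedge': np.float64(-72.6), 'back_dark': np.float64(-63.7), 'stick_minus': np.float64(-52.0), 'stick_plus': np.float64(-21.5)}
[243 243 242 227 193 172 165 165 143 122 113 112 113 107  80  59  53  53
  53  54  54  56  56  55  54  54  54  55  55  72 102 116 119 118 117 117
 117 118 119 132 153 172 186 191 191 188]
```

>>> jog_arm([
  [0, 0, 0.05, 0.03, 0.06, 0, 0.15],
  [0, 0, 0.05, 0.03, 0.06, 0, 0.15],
])

```text
t: 7.32
tool_pos: [0.555, 0.0644, 0.1099]
tool_rot: [-0.792, -3.039, -0.003]
contact_force: [1.0, 2.0, 0.8]
opening: 0.0239
```

```bash
python3 st.py
```

```text
7.32 q6 -1.08 pos [0.555  0.0644 0.1099] yaw [0.488 0.873] op 0.0239 F [0.97 1.99 0.79] T [ 0.393 -0.049  0.175] effort6 -0.344
to axis [-0.37 -0.25 -0.01] tiltz [-0.     0.002 -1.   ]
```

>>> jog_arm([
  [0, 0, 0.05, 0, 0, 0, 0.15],
  [0, 0, 0.05, 0, 0, 0, 0.15],
])

```text
t: 7.48
tool_pos: [0.5551, 0.0646, 0.1099]
tool_rot: [-0.943, -2.996, -0.004]
contact_force: [1.4, 4.6, 0.4]
opening: 0.024
```

```bash
python3 st.py; python3 edge.py
```

```text
7.48 q6 -0.98 pos [0.5551 0.0646 0.1099] yaw [0.573 0.82 ] op 0.024 F [1.36 4.57 0.42] T [ 0.807 -0.129  0.198] effort6 -0.301
to axis [-0.39 -0.23 -0.02] tiltz [ 0.     0.003 -1.   ]
{'blockedge': np.float64(-72.6), 'back_dark': np.float64(-63.5), 'stick_minus': np.float64(-53.1), 'stick_plus': np.float64(-22.9)}
[242 243 242 227 194 171 165 164 145 122 112 112 113  90  68  56  54  54
  55  57  56  56  54  53  53  54  54  54  62  94 113 119 118 117 116 116
 117 118 126 150 167 186 191 191 191 188]
```

The jaw has met the stick and is pushing it: its far edge is at y ≈ -53 mm and the back plate face is at -55. Contact should be 0.1–0.3 rad away, so I take fine steps.

>>> jog_arm([
  [0, 0, 0.05, 0.03, 0.04, 0, 0.15],
  [0, 0, 0.05, 0, 0, 0, 0.15],
])

```text
t: 7.7
tool_pos: [0.5553, 0.0648, 0.1098]
tool_rot: [-1.091, -2.946, -0.004]
contact_force: [0.9, 4.6, -0.5]
opening: 0.0242
```

```bash
python3 st.py; python3 edge.py|head -1
```

```text
7.7 q6 -0.88 pos [0.5553 0.0648 0.1098] yaw [0.651 0.759] op 0.0242 F [ 0.88  4.59 -0.49] T [ 0.736 -0.259  0.189] effort6 -0.301
to axis [-0.41 -0.22 -0.02] tiltz [ 0.001  0.002 -1.   ]
{'blockedge': np.float64(-72.6), 'back_dark': np.float64(-64.5), 'stick_minus': np.float64(-53.6), 'stick_plus': np.float64(-23.7)}
```

>>> jog_arm([
  [0, 0, 0.05, 0, 0, 0, 0.15],
  [0, 0, 0.05, 0, 0, 0, 0.15],
])

```text
t: 7.92
tool_pos: [0.5555, 0.065, 0.1099]
tool_rot: [1.236, 2.888, 0.005]
contact_force: [2.3, 6.4, -1.3]
opening: 0.0243
```

```bash
python3 st.py; python3 edge.py|head -1
```

```text
7.92 q6 -0.781 pos [0.5555 0.065  0.1099] yaw [0.723 0.69 ] op 0.0243 F [ 2.26  6.36 -1.25] T [ 1.01  -0.438  0.205] effort6 -0.285
to axis [-0.43 -0.2  -0.02] tiltz [ 0.001  0.003 -1.   ]
{'blockedge': np.float64(-72.6), 'back_dark': np.float64(-65.3), 'stick_minus': np.float64(-54.2), 'stick_plus': np.float64(-24.3)}
```

>>> jog_arm([
  [0, 0, 0.05, 0, 0, 0, 0.15],
  [0, 0, 0.05, 0, 0, 0, 0.15],
])

```text
t: 8.13
tool_pos: [0.5557, 0.0652, 0.1099]
tool_rot: [1.379, 2.822, 0.006]
contact_force: [4.0, 6.9, -1.8]
opening: 0.0241
```

```bash
python3 st.py; python3 edge.py
```

```text
8.13 q6 -0.681 pos [0.5557 0.0652 0.1099] yaw [0.789 0.615] op 0.0241 F [ 3.98  6.86 -1.84] T [ 1.088 -0.608  0.222] effort6 -0.266
to axis [-0.45 -0.18 -0.01] tiltz [ 0.002  0.003 -1.   ]
{'blockedge': np.float64(-72.6), 'back_dark': np.float64(-65.7), 'stick_minus': np.float64(-55.0), 'stick_plus': np.float64(-25.1)}
[242 243 242 227 193 171 160 142 123 114 112 112  94  69  55  53  53  54
  55  55  55  56  54  53  53  53  53  66  95 114 117 117 117 116 117 117
 119 128 150 171 191 191 191 190 191 190]
```

Contact is showing in three signals. The wrist torque rises 0.19→0.205→0.222 and the joint-6 effort changes at 0.17–0.19 per rad. In the picture the back plate edge moves from -63.5 to -65.7. That puts contact at q6 ≈ -0.9 to -1.0. Continue a little and fit.

>>> jog_arm([
  [0, 0, 0.05, 0.03, 0.04, 0, 0.15],
  [0, 0, 0.05, 0, 0, 0, 0.15],
])

```text
t: 8.35
tool_pos: [0.5559, 0.0654, 0.1099]
tool_rot: [1.518, 2.75, 0.005]
contact_force: [3.3, 5.6, -1.8]
opening: 0.0242
```

```bash
python3 st.py; python3 edge.py|head -1
```

```text
8.35 q6 -0.58 pos [0.5559 0.0654 0.1099] yaw [0.846 0.533] op 0.0242 F [ 3.32  5.57 -1.83] T [ 0.891 -0.587  0.209] effort6 -0.246
to axis [-0.47 -0.17 -0.01] tiltz [ 0.002  0.002 -1.   ]
{'blockedge': np.float64(-72.7), 'back_dark': np.float64(-66.6), 'stick_minus': np.float64(-55.7), 'stick_plus': np.float64(-25.7)}
```

>>> jog_arm([
  [0, 0, 0.05, 0, 0, 0, 0.15],
  [0, 0, 0.05, 0, 0, 0, 0.15],
])

```text
t: 8.57
tool_pos: [0.5561, 0.0655, 0.1099]
tool_rot: [1.653, 2.67, 0.006]
contact_force: [4.8, 6.1, -3.0]
opening: 0.0239
```

```bash
python3 st.py; python3 edge.py
```

```text
8.57 q6 -0.48 pos [0.5561 0.0655 0.1099] yaw [0.895 0.446] op 0.0239 F [ 4.77  6.08 -3.  ] T [ 1.004 -0.778  0.268] effort6 -0.231
to axis [-0.49 -0.14 -0.01] tiltz [ 0.003  0.003 -1.   ]
{'blockedge': np.float64(-72.7), 'back_dark': np.float64(-66.9), 'stick_minus': np.float64(-56.3), 'stick_plus': np.float64(-26.3)}
[242 243 242 226 193 169 152 130 116 112 112 100  76  58  53  53  53  55
  55  55  55  53  53  53  53  54  56  84 109 118 118 117 116 116 116 117
 120 139 163 183 191 191 192 191 191 193]
```

All the signals agree: contact at q6 ≈ -0.89 (effort -0.87, picture -0.94). The target is about -0.37, so 0.1 rad more, then settle.

>>> jog_arm([
  [0, 0, 0.05, 0, 0, 0, 0.15],
  [0, 0, 0.05, 0, 0, 0, 0.15],
  [0, 0, 0, 0, 0, 0, 0.15],
  [0, 0, 0, 0, 0, 0, 0.15],
  [0, 0, 0, 0, 0, 0, 0.15],
])

```text
t: 9.03
tool_pos: [0.5563, 0.0656, 0.1099]
tool_rot: [1.782, 2.586, 0.007]
contact_force: [5.0, 5.8, -2.8]
opening: 0.024
```

```bash
python3 st.py; python3 edge.py|head -1
```

```text
9.03 q6 -0.382 pos [0.5563 0.0656 0.1099] yaw [0.935 0.356] op 0.024 F [ 4.96  5.78 -2.79] T [ 1.035 -0.838  0.025] effort6 0.066
to axis [-0.5  -0.12 -0.01] tiltz [ 0.003  0.003 -1.   ]
{'blockedge': np.float64(-72.6), 'back_dark': np.float64(-67.8), 'stick_minus': np.float64(-57.2), 'stick_plus': np.float64(-27.0)}
```

>>> jog_arm([
  [0, 0, 0, 0, 0, 0, 0.55],
  [0, 0, 0, 0, 0, 0, 0.55],
  [0, 0, 0, 0, 0, 0, 0.55],
  [0, 0, 0, 0, 0, 0, 0.55],
  [0, 0, 0, 0, 0, -1, 0.55],
  [0, 0, 0, 0, 0, -2, 0.55],
  [0, 0, 0, 0, 0, -3, 0.55],
  [0, 0, 0, 0, 0, -3, 0.55],
  [0, 0, 0, 0, 0, -3, 0.55],
  [0, 0, 0, 0, 0, 0, 0.55],
])

```text
t: 9.92
tool_pos: [0.5588, 0.0641, 0.2389]
tool_rot: [1.78, 2.575, 0.011]
contact_force: [0.3, -0.1, 2.2]
opening: 0.0472
```

```bash
python3 st.py; python3 - <<'E'
from h import *
M=R.from_rotvec(ctrl.get_obs()['tool_rot']); print('world -x,+y 20cm in tool:',M.inv().apply([-.1,.25,0])*100)
E
```

```text
9.92 q6 -0.379 pos [0.5588 0.0641 0.2389] yaw [0.935 0.353] op 0.0472 F [ 0.31 -0.09  2.21] T [-0.002 -0.031 -0.019] effort6 0.002
to axis [-0.21 -0.45 12.89] tiltz [ 0.013 -0.    -1.   ]
world -x,+y 20cm in tool: [26.92047522 -0.51630212 -0.14644472]
```

Move clear of the top camera's view and check.

>>> jog_arm([
  [0, 0, 0, 3, 0, 0, 0.55],
  [0, 0, 0, 3, 0, 0, 0.55],
  [0, 0, 0, 3, 0, 0, 0.55],
  [0, 0, 0, 3, 0, 0, 0.55],
  [0, 0, 0, 3, 0, 0, 0.55],
  [0, 0, 0, 3, 0, 0, 0.55],
  [0, 0, 0, 3, 0, 0, 0.55],
  [0, 0, 0, 3, 0, 0, 0.55],
  [0, 0, 0, 3, 0, 0, 0.55],
  [0, 0, 0, 0, 0, 0, 0.55],
  [0, 0, 0, 0, 0, 0, 0.55],
])

```text
t: 10.83
tool_pos: [0.4593, 0.3178, 0.2301]
tool_rot: [1.782, 2.586, -0.0]
contact_force: [0.2, -0.2, -0.3]
opening: 0.0469
```

```bash
python3 st.py; python3 edge.py|head -1; python3 - <<'E'
from h import *
p,_=shot('top','t9',(185,115,325,235),4)
a=cv2.imread('pics/crop1.png'); b=cv2.imread('pics/t9.png')
c=np.hstack([a[60:300,20:420],b[60:300,20:420]]); cv2.imwrite('pics/cmp.png',c)
E
```

```text
10.83 q6 0.108 pos [0.4593 0.3178 0.2301] yaw [0.935 0.356] op 0.0469 F [ 0.17 -0.19 -0.34] T [ 0.025  0.006 -0.001] effort6 0.042
to axis [-27.52  -0.03  12.02] tiltz [ 0. -0. -1.]
{'blockedge': np.float64(-72.7), 'back_dark': np.float64(-68.3), 'stick_minus': np.float64(-57.1), 'stick_plus': np.float64(-26.8)}
```

View pics/cmp.png

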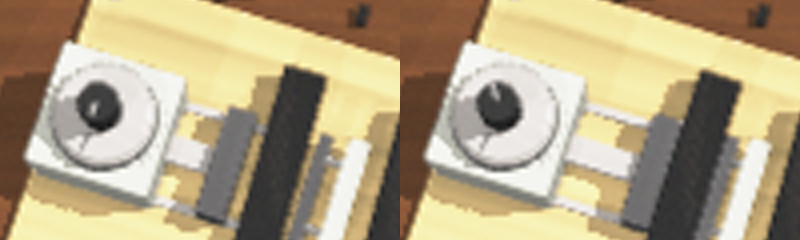

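Before and after, the ring's index line is in the same place (83,140 and 483-400,140). The knob has turned, and jaw, stick and back plate are in contact with the plate pressed back about 4 mm. Hand in.

```bash
python3 -c "
from station import ctrl
print(ctrl.finish_job())"
```

```text
the job is handed in; nothing more can be done
None
```

The stick is clamped, and the job was handed in at about 11 s of the 64 s. I turned only the inner knob clockwise, about 2.5 rad in a single grasp, so no regrasp was needed. I stopped about 0.5 rad (29°) after contact was felt, then let go and moved the arm clear.

Last checks:
- **Contact point:** the joint-6 effort put it at q6 ≈ -0.87 and the pictures at about -0.94, and I stopped at -0.38. The extra turn is therefore 28–32° from the readings taken while turning. The wrist torque was noisier but consistent with this.
- **After release:** the picture shows the jaw, stick and back plate together, with the plate pushed back about 4–4.5 mm. That corresponds to 0.5–0.65 rad and agrees only roughly, because one pixel is about 2.4 mm.
- **Ring:** its index line sits at the same pixel before and after.
- **Knob axis estimate:** the tool drifted a few millimetres from my estimate of the knob's axis while turning, with side forces up to about 12 N. I relieved these as I went.

I did not check the waiting sticks, mug, tin and brush separately in the last picture, but the arm passed over the mug well above its height.

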